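# Load a vial carrier into a clamshell shaker and start it

## Task

Load the shaker: take the larger vial carrier, the one with a locating hole at each end, by its grip and lower it gently and upright over the two pins in the shaker's open lower shell until it lies flush on the floor, either way round, then let go of it. Shut the upper shell until the two halves meet edge to edge, swing the latch fully across over the shell's tab, and finally press the start button right down. Leave the smaller carrier and everything else on the bench where it is.

Things in the scene. Friction and masses are not known exactly. Their poses are not given: they have to be found in the camera images.
- carrier: Larger vial carrier, loose, 0.3-0.45 kg. Bare plate 160 x 100 x 8 mm (x, y, z); origin: centre of underside. 12 mm through holes at x = -68 and 68 mm, y = 0. Black grip bar on top, 44 (x) x 14 (y) mm, centred, 8 to 40 mm up. Eight capped vials, 16 mm across, fixed at x = +-45, y = +-12, +-36, tops 35 mm up. Starts flat on the robot's right, long axis near world y.
- small_carrier: Smaller, similar carrier without locating holes, plate 100 x 70 x 8 mm with six vials and the same grip; a bystander. It and the larger one may be in each other's places.
- shaker: White shaker, fixed, ahead and slightly left. Origin: under the centre of its lower shell, at bench height. Block x -105 to 105, y -150 to 85 mm, top 45 mm up. Lower shell on it: 188 x 136 mm outside, 6 mm walls, rim 70 mm up, floor 45 mm up. Two pins on the floor at x = -68, 68 mm, y = 0: 9 mm thick, 22 mm tall, top 7 mm tapered. Hinge along its +y side; latch and button on the -y side.
- seat (a point): Middle of the lower shell's floor, midway between the pins, axes as the shaker's: the carrier's origin belongs here.
- upper_shell (a joint): Angle of the upper shell half, rad: 0 shut (edges meet), grows as it opens, 1.57 upright, limit 2.1. Starts open at 1.65 to 1.95. Stiff hinge: stays at any angle; 2 to 6 N at its free edge moves it. A tray 188 x 136 mm, 35 mm deep, with a flat outer face, level and 105 mm above the bench when shut.
- shell_edge (a point): On the upper shell: middle of its free edge's outer corner (outer face, farthest from the hinge); at x 0, y -68, z 105 mm in the shaker's frame when shut. A tab 60 wide, 8 thick sticks out 40 mm from the free edge at the rim side (the side away from the outer face). Push the shell from behind with closed fingers to swing it up and over, then down from above.
- shell_hinge (a point): Middle of the upper shell's hinge line, which runs along the shaker's x axis: x 0, y 74, z 70 mm in the shaker's frame.
- latch (a joint): Angle of the latch arm about its vertical pivot, rad: 0 fully across over the tab, arm along the shaker's +x; at 1.57 it points along -y, clear of the shell; limits 0 and 1.8. Starts open at 1.2 to 1.7. Stays where it is left; about 1 N at the peg moves it.
- latch_peg (a point): Middle of the top of the upright round steel peg at the end of the latch arm, 14 mm across, 40 mm tall, its top 132 mm above the bench, 52 mm from the pivot axis.
- latch_pivot (a point): The latch's pivot, x -62, y -100, z 82 mm in the shaker's frame; the arm opens clockwise seen from above.
- start_button (a joint): Travel of the spring push button in m: 0 up, 0.006 right down (takes 5 N); it springs back.
- start_button_top (a point): Middle of the top of the start button, a round cap 28 mm across in a housing, at x 72, y -115 mm in the shaker's frame.
- jar: Amber jar, 60 mm across, 85 mm tall, left of the shaker; origin at the centre of its underside; a bystander.
- beaker: Glass beaker, 64 mm across, 70 mm tall, far right; origin at the centre of its underside; a bystander.
- tape_roll: Roll of tape, 72 mm across, 18 mm tall, near left; origin at the centre of its underside; a bystander.
- dish: Flat clear dish, 90 mm across, 15 mm tall, near right; origin at the centre of its underside; a bystander.
- marker: Grey marker pen, 130 x 13 x 13 mm, near left; origin at the centre of its underside; a bystander.
There are look-alikes about, which are no part of the job. What is shaped like the carrier but blue is not meant.

How it is judged:
By the outcome, as a careful person would: the job done as asked, in the order asked, and still so for the second after the job is handed in, with the robot touching nothing.
It also fails if it takes over 72 s, if anything falls off the work surface, if the arm or the gripper's body presses on something with over 40 N, if the wrist force passes 120 N, or if a joint passes its speed limit or range.

## Robot

A 6-joint arm with a two-finger parallel gripper is mounted at the origin on the work surface. World frame = base frame: x ahead of the robot, y to its left, z up, the work surface at z = 0. Lengths are in mm, angles in rad, forces in N, time in s.
With the tool pointing down it reaches from about 350 to 875 mm from the base axis. Payload 4.2 kg.
Tool frame: the origin (TCP) lies midway between the tips of the shut fingers; the grasp point (between the pads) lies 19 mm behind it (arm.tcp_to_grasp is the distance from the TCP to the grasp point, in mm); z points along the fingers, y is the line along which they close (so a half turn about z gives the same grasp; the last joint's range is limited). The gripper opens to 85 mm and grips with 20 to 120 N. Pads are 22 mm wide; open, the fingers measure 114 mm over their backs; the gripper's body (76 mm by 85 mm) begins 54 mm behind the grasp point. The pads swing forward as they close: fully open they stand 13 mm farther back than shut.
Start: joints at [-0.963, 0.385, 0.008, 0, -1.194, -0.259], TCP at [213.621, -587.337, 231.312] pointing down, gripper open.
Joint ranges: [-3.14, 3.14], [-1.21, 2.06], [-1.07, 1.41], [-3.16, 2.05], [-2.99, -0.16], [-3.1, 3.1]. Speed limits (rad/s): [2.79, 2.79, 3.14, 3.14, 3.14, 3.14].

## Interface

Orientations are given as a unit quaternion [x, y, z, w].
In Python, from bench import arm, get_image gives the robot as it stands.
- The arm moves only by the tool drive_tool, never from a script. Its argument "deltas" is a list of rows, each a list of 2 entries, a list of its own where there are three numbers: the shift along the tool's x, y, z in cm, then the turn, a rotation vector about the tool's x, y, z in degrees. In form: [[[x, y, z], [ax, ay, az]], ...]. A call has 1 to 12 rows; each row shifts and turns the commanded pose from where the row before left it, along the tool's axes as they then stand; what a row does not reach is not made up. A row lasts 1/10 s, in which the tool goes at most 50 mm and 8.59 degrees, less where a joint would pass 70% of its speed; a pose out of reach is approached as far as the arm can. A call with a gripper value outside its range is refused whole. "claw" is the finger opening in cm, from 0 to 8.54, set as the call begins (left out, the last holds). The fingers move at their own pace and stop on an object; the grip force is fixed at half the most. Time passes only in rows, so rows that do not move let the fingers close. It gives the time, the measured TCP pose, the force, the opening and the grip force at its end, in the units of the state.
- arm.read_state(): the state, without advancing time (a new reading comes with each control period).
- get_image(name): name is "scene" or "top" or "wrist"; returns a dict with "img" (400x640x3 uint8, red, green, blue), "fx", "fy", "cx", "cy" (pixels), "eye" and "orientation" of the camera in the world; the wrist camera has in their place "mount" (4x4, takes a point from camera to tool coordinates, whose origin is the TCP and whose axes are the flange's). Camera axes: x right, y down, z forward; pixel columns grow to the right and rows downward; lengths in mm; the calibration is good to about 2 mm. A picture is of the moment at which its call begins: read the wrist's pose just before it. There is no depth.
- arm.job_done(): hands the job in; it is judged then, once.
The state is a dict: "clock": time; "joints": joint angles; "joint_vel": joint speeds; "joint_efforts": joint torques, N m; "position": TCP position; "ee_rot": TCP orientation; "contact_force": force on the tool from outside, world axes, zero at the start; "wrist_torque": the same for the moment, N m; "gripper_width": finger opening in mm; "grasp_force": force on a finger pad.
Only numpy, scipy, OpenCV 4.12 (cv2) and the standard library are available. Lean on these libraries where they do the work, as an engineer would, in place of code of your own. Each camera call takes 0.05 s, during which the arm holds its last target. There are 200 camera calls.

## Working session

There is one attempt and no reset: what is moved stays moved. The work goes in short steps, Python scripts to look and compute and a tool call to move; the robot and the scene stay as the last step left them, time stands still between calls to the robot, and variables do not carry over. Pictures are saved under pics/ and viewed, at most 10 in all, crops included, and the job is handed in when it is done.

Besides the shell and the picture viewer there is one more tool, called after ">>>" as a command line: name --argument value ..., lists and objects as JSON in quotes. drive_tool: Moves the arm, as the interface text tells. Its arguments: {"type":"object","properties":{"deltas":{"type":"array"},"claw":{"type":"number"}},"required":["deltas"]}

```bash
mkdir -p pics; ls
cat > h.py <<'E'
import numpy as np, cv2
from scipy.spatial.transform import Rotation as R
from bench import arm, get_image
def cam(name):
    s=arm.read_state(); d=get_image(name)
    if 'mount' in d:
        T=np.eye(4);T[:3,:3]=R.from_quat(s['ee_rot']).as_matrix();T[:3,3]=s['position']
        M=T@np.array(d['mount']); d['R']=M[:3,:3]; d['e']=M[:3,3]
    else:
        o=np.array(d['orientation']); d['R']=o if o.shape==(3,3) else R.from_quat(o).as_matrix(); d['e']=np.array(d['eye'])
    return d
def ray(d,p): 
    return d['R']@np.array([(p[0]-d['cx'])/d['fx'],(p[1]-d['cy'])/d['fy'],1.])
def onz(d,p,z):
    r=ray(d,p); return d['e']+r*(z-d['e'][2])/r[2]
def two(d1,p1,d2,p2):
    a,b=ray(d1,p1),ray(d2,p2);t=np.linalg.lstsq(np.c_[a,-b],d2['e']-d1['e'],rcond=None)[0]
    P,Q=d1['e']+a*t[0],d2['e']+b*t[1];return (P+Q)/2,np.linalg.norm(P-Q)
def proj(d,P):
    c=d['R'].T@(np.array(P)-d['e']);return c[:2]/c[2]*[d['fx'],d['fy']]+[d['cx'],d['cy']]
def save(d,n,box=None,k=1):
    im=d['img'][...,::-1]
    if box: im=im[box[1]:box[3],box[0]:box[2]]
    cv2.imwrite('pics/'+n,cv2.resize(im,None,fx=k,fy=k,interpolation=cv2.INTER_CUBIC))
E
python3 - <<'E'
from h import *
import pickle
D={n:cam(n) for n in('scene','top','wrist')}
pickle.dump(D,open('D0.pkl','wb'))
for n in D: print(n,D[n]['e'],D[n]['fx'],D[n]['R'].round(2).tolist())
im=np.vstack([cv2.resize(D[n]['img'],(480,300)) for n in('scene',)]) 
for n in ('scene','top'): save(D[n],n+'0.png',k=1.25)
print(arm.read_state()['contact_force'],arm.read_state()['ee_rot'])
E
```

```text
pics
scene [1001.11884308 -775.26952089 1013.73626752] 433.18028480143937 [[0.84, 0.36, -0.4], [0.53, -0.59, 0.6], [-0.02, -0.72, -0.69]]
top [ 349.48438453   19.36300622 1343.22747902] 461.09244816447404 [[-0.02, -0.99, 0.11], [-1.0, 0.02, -0.01], [0.01, -0.11, -0.99]]
wrist [ 150.76501364 -610.62600821  371.38033079] 276.92050893146137 [[-0.34, 0.91, 0.25], [0.94, 0.33, 0.09], [0.0, 0.26, -0.96]]
[0.42538995 0.55336767 0.86621749] [-1.73434534e-01  9.84845061e-01  7.93070081e-04 -1.96944154e-04]
```

View pics/top0.png

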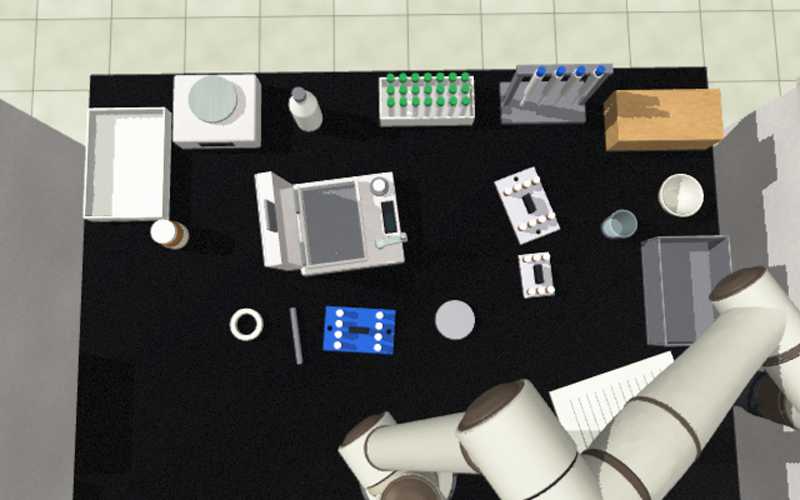

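View pics/scene0.png

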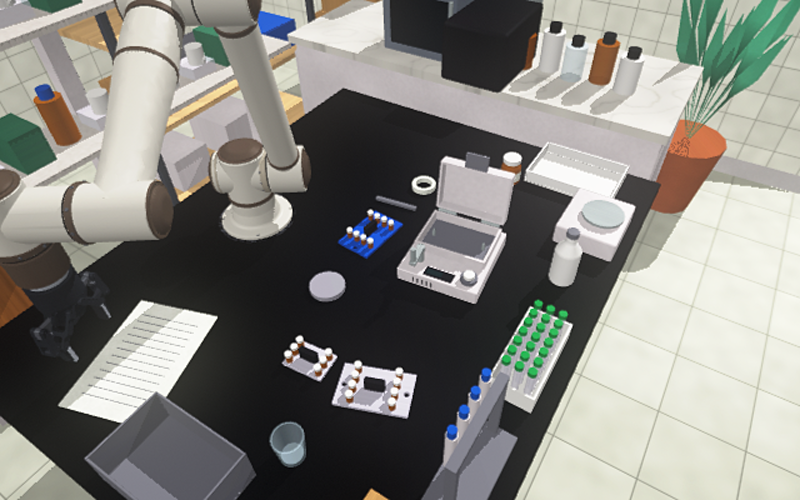

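Candidates for the carrier, in top0.png:
- White plate at (527,205): it has a hole at each end and eight vials, and it is the larger one, so it fits.
- White plate at (536,275): the small carrier, with six vials and no holes.
- Blue plate at (360,330): a look-alike, excluded.

The shaker's block centre is near (330,222), its button at (380,186) and its latch at (390,240). Next I'll enlarge this area and measure.

Run:
```python
from h import *
import pickle
D=pickle.load(open('D0.pkl','rb'));t,s=D['top'],D['scene']
save(t,'crop1.png',(195,125,460,250),3)
b=(255,115,560-0,345)
save(s,'crop2.png',(220,115,420,340),2.6)
```

```text
(no output)
```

View pics/crop1.png

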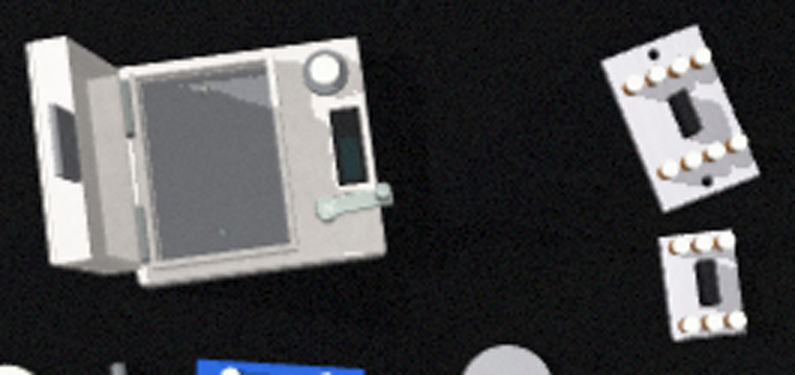

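View pics/crop2.png

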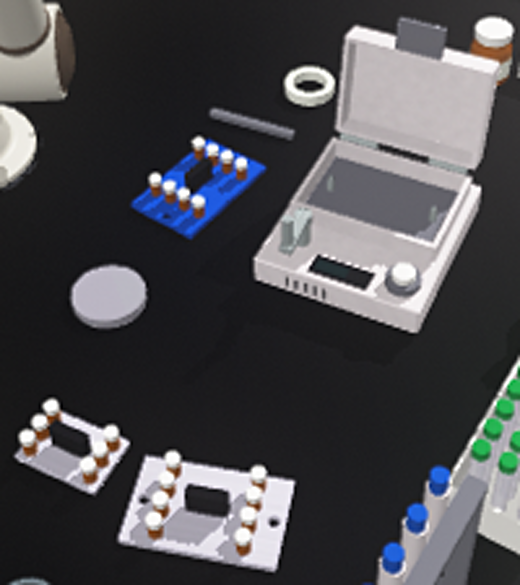

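The enlarged crop confirms it. The plate at crop1 (680,118) has two holes, at (654,54) and (707,181), and eight vials. The small one at (705,283) has six vials and no holes. The pins show in crop2 at (331,184) and (433,213).

Run:
```python
from h import *
import pickle
D=pickle.load(open('D0.pkl','rb'));t,s=D['top'],D['scene']
T=lambda x,y:(x/3+195-.33,y/3+125-.33)
S=lambda x,y:(x/2.6+220-.3,y/2.6+115-.3)
P=lambda n,a,b:print(n,*[np.round(v,1) for v in two(t,T(*a),s,S(*b))])
P('hole+',(654,54),(273,522));P('hole-',(707,181),(145,498))
P('grip',(684,112),(207,497))
P('button',(325,69),(404,276))
P('peg top',(384,191),(287,222))
P('pin-',(222,231),(331,178));P('pin+',(200,86),(433,208))
P('block +x-y corner',(357,39),(417,318));P('block -x-y',(386,250),(256,264))
P('shell outer +x hinge',(67,37),(498,63));P('shell outer -x',(91,262),(349,32))
for n,p in dict(h1=(654,54),h2=(707,181)).items(): print(n,onz(t,T(*p),8).round(1))
print('btn z60',onz(t,T(325,69),60).round(1))
for p in [(357,39),(386,250)]: print('blk45',onz(t,T(*p),45).round(1))
```

```text
hole+ [ 673.5 -271.6    7.1] 0.2
hole- [ 546.6 -317.7    7.6] 2.3
grip [ 610.  -293.6   29.9] 0.3
button [651.1  52.2  59.3] 0.1
peg top [524.6  -0.  126. ] 1.3
pin- [498.1 150.   64.6] 0.6
pin+ [633.3 168.3  64.9] 4.6
block +x-y corner [685.3  21.4  36.6] 0.3
block -x-y [481.4  -2.   35.5] 2.3
shell outer +x hinge [647.1 263.2 224.6] 10.6
shell outer -x [460.6 244.5 214. ] 9.3
h1 [ 673.1 -271.4    8. ]
h2 [ 545.6 -318.4    8. ]
btn z60 [650.9  52.1  60. ]
blk45 [683.3  21.4  45. ]
blk45 [479.5  -2.6  45. ]
```

Heights and spacings agree with the text: hole spacing 135, pin spacing 136, button at z 59. The carrier's grip is near (610,-294) with yaw about 20°, and the seat is near (566,158) with yaw about 7°. I'm moving above the grip.

>>> drive_tool --deltas '[[[-2,0.6,0.3],[0,0,0]],[[-4,1.2,0.6],[0,0,0]],[[-4,1.2,0.6],[0,0,0]],[[-4,1.2,0.6],[0,0,0]],[[-4,1.2,0.6],[0,0,0]],[[-4,1.2,0.6],[0,0,0]],[[-4,1.2,0.6],[0,0,0]],[[-4,1.2,0.6],[0,0,0]],[[-4,1.2,0.6],[0,0,0]],[[-4,1.2,0.6],[0,0,0]],[[-4,1.2,0.6],[0,0,0]],[[-4,1.2,0.6],[0,0,0]]]' --claw 5.0

```text
clock: 1.35
position: [599.8, -299.1, 161.7]
ee_rot: [-0.174, 0.985, 0.0, -0.0]
contact_force: [1.2, -0.3, 0.2]
gripper_width: 50.1
grasp_force: 0.0
```

>>> drive_tool --deltas '[[[-1.3,0.2,0.6],[0,0,0]],[[0,0,0],[0,0,0]],[[0,0,0],[0,0,0]]]'

```text
clock: 1.65
position: [609.6, -294.3, 155.7]
ee_rot: [-0.173, 0.985, 0.0, -0.001]
contact_force: [-0.4, -1.2, -0.5]
gripper_width: 50.3
grasp_force: 0.0
```

Run:
```python
from h import *
import pickle
d=cam('wrist');pickle.dump(d,open('w1.pkl','wb'));save(d,'w1.png')
s=arm.read_state();print(s['clock'],s['position'],s['ee_rot'],s['contact_force'],s['gripper_width'])
for P in [(673.3,-271.5,8),(546,-318,8),(610,-294,40)]: print(proj(d,P))
```

```text
1.7 [ 609.40226561 -294.79104569  156.27482915] [-1.73072426e-01  9.84909025e-01  8.87868000e-05 -3.75314720e-04] [-0.35136034 -0.09466764 -0.474965  ] 50.33258181713491
[319.73970441 249.49380866]
[319.52702624 125.51985797]
[320.28655015 199.34427484]
```

View pics/w1.png

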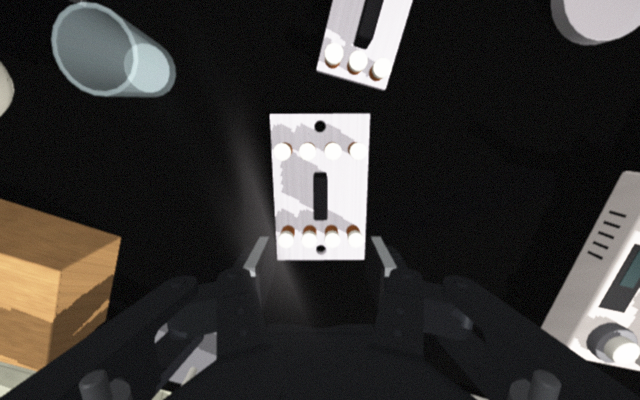

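Wrist view: the holes are at (320,126) and (321,249), within 1.5 px of the prediction, and the grip bar is at (320,196), square between the fingers. Descending.

>>> drive_tool --deltas '[[[0,0,2],[0,0,0]],[[0,0,3],[0,0,0]],[[0,0,3],[0,0,0]],[[0,0,3],[0,0,0]],[[0,0,2],[0,0,0]],[[0,0,1],[0,0,0]],[[0,0,0.3],[0,0,0]],[[0,0,0],[0,0,0]]]'

```text
clock: 2.5
position: [610.4, -294.8, 14.2]
ee_rot: [-0.173, 0.985, -0.0, 0.001]
contact_force: [0.6, -0.0, 0.7]
gripper_width: 49.7
grasp_force: 0.0
```

>>> drive_tool --deltas '[[[0,0,0],[0,0,0]],[[0,0,0],[0,0,0]],[[0,0,0],[0,0,0]],[[0,0,0],[0,0,0]],[[0,0,0],[0,0,0]],[[0,0,0],[0,0,0]]]' --claw 0

```text
clock: 3.1
position: [611.0, -294.2, 14.8]
ee_rot: [-0.174, 0.985, -0.001, 0.001]
contact_force: [-1.4, 0.8, 5.9]
gripper_width: 12.9
grasp_force: 62.3
```

>>> drive_tool --deltas '[[[0,0,-0.5],[0,0,0]],[[0,0,-1.5],[0,0,0]],[[0,0,-3],[0,0,0]],[[0,0,-3],[0,0,0]],[[0,0,-3],[0,0,0]],[[0,0,-3],[0,0,0]],[[0,0,-2],[0,0,0]],[[-0.6,2.3,0],[0,0,0]],[[-1,4,0],[0,0,0]],[[-1,4,0],[0,0,0]],[[-1,4,0],[0,0,0]],[[-1,4,0],[0,0,0]]]'

```text
clock: 4.3
position: [589.9, -104.9, 173.3]
ee_rot: [-0.173, 0.985, 0.0, -0.0]
contact_force: [1.6, 0.5, -3.9]
gripper_width: 12.6
grasp_force: 61.0
```

>>> drive_tool --deltas '[[[-1,3,0],[0,0,0]],[[-0.5,1.4,0],[0,0,0]],[[0,0,0],[0,0,3]],[[0,0,0],[0,0,4]],[[0,0,0],[0,0,4]],[[0,0,0],[0,0,1.8]],[[0,0,0],[0,0,0]],[[0,0,0],[0,0,0]]]'

```text
clock: 5.1
position: [589.8, -60.3, 173.2]
ee_rot: [-0.063, 0.998, -0.0, -0.0]
contact_force: [-0.1, 0.3, -3.9]
gripper_width: 12.9
grasp_force: 61.0
```

Run:
```python
from h import *
import pickle
d=cam('wrist');pickle.dump(d,open('w2.pkl','wb'));save(d,'w2.png',k=1.25)
s=arm.read_state();print(s['clock'],s['position'],s['ee_rot'],s['contact_force'],s['gripper_width'])
for P in [(633.3,168.3,67),(498,150,67),(651,52,60)]: print(proj(d,P)*1.25)
```

```text
5.15 [589.89321642 -60.25951514 173.28052036] [-6.27156679e-02  9.98031418e-01 -3.30134696e-06 -1.80904539e-04] [ 1.58915733e+00  1.39735501e-03 -4.03116299e+00] 12.803301466487177
[679.00458325 338.59010502]
[719.19803387 160.89367684]
[527.49630692 337.6123363 ]
```

View pics/w2.png

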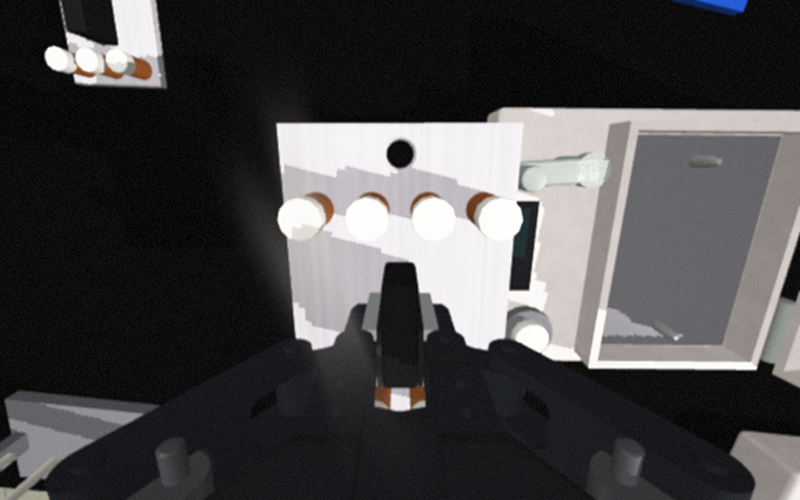

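The carrier is held square. Its hole is at (400,154), the pin tops are at (718,161) and (680,337) against predictions of (719,161) and (679,339), and the button is at (530,337). I'll refine the pins and the held hole numerically.

Run:
```python
from h import *
import pickle
d=pickle.load(open('w2.pkl','rb'));g=cv2.cvtColor(d['img'],cv2.COLOR_RGB2GRAY)
def roi(x0,y0,x1,y1,f):
    m=np.zeros_like(g);m[y0:y1,x0:x1]=f(g[y0:y1,x0:x1])*255
    n,l,st,c=cv2.connectedComponentsWithStats(m)
    return [(st[i].tolist(),c[i].round(1).tolist()) for i in range(1,n) if st[i][4]>8]
print(g[122:136:2,540:584:3]);print(g[256:276:2,520:550:2])
print(roi(306,110,334,136,lambda a:a<70))
for p in [(574.4,128.8),(544,269.6)]: print(onz(d,p,67).round(1))
# held hole (plate top z ~166.5)
print('hole',onz(d,(319.8,123),166.5).round(1))
print('bar front px',proj(d,(589.9,-60.3,173.3)))
```

```text
[[105 102 101 101 104 100 106  99 103  99 101  97 105 102 100]
 [102 101 102 102 101 108 108 113 116 111 114  99 103 100 101]
 [101 102 105 104 105 116 116 116 118 123 127 126 112  99  99]
 [102 101 103  99 102 105 107 110 106 115 120 137 144  99 100]
 [103 105 105 102  92  93  94  94 101  99 105 125 132 101 104]
 [104 103 102 104  86  83  82  84  83  84  86  92 101 104 100]
 [105 105 103 106 102  94  94  97  92  92  94 102  99 103 100]]
[[ 99 107 105 108 103 107 108 104 106  99 107 105 100 104 101]
 [106  99 111 116 115 107 100 102 100  99 103 104 102 105 106]
 [112  99 107 116 110 117 116 106 104 107 102 101 101 105 107]
 [168 121  95 106 116 119 116 117 114 103 104 101 100 102 101]
 [170 170 133 104 101 112 123 124 123 114 104 104 104 102  99]
 [167 173 167 155 113 100 112 116 125 129 116 116 118 108 106]
 [142 161 159 137 146 122  92 109 115 128 152 160 168 125 105]
 [106 109 108 102 108 104  98  94  99 132 223 195 110 105 103]
 [104  99 102 103 100 102 104 104 101 101 145 119 104 104 100]
 [102 106 104 105 108 105 108 104 105 104  99 105 102 105 101]]
[([310, 112, 21, 22, 345], [319.7, 122.8])]
[498.2 149.2  67. ]
[631.8 168.6  67. ]
hole [522.  -69.5 166.5]
bar front px [320.91032382 251.31873591]
```

Run:
```python
from h import *
import pickle
d=pickle.load(open('w2.pkl','rb'));g=cv2.GaussianBlur(cv2.cvtColor(d['img'],cv2.COLOR_RGB2GRAY),(3,3),0).astype(float)
def edge(x0,x1,y0,y1,z,n):
    pts=[]
    for x in range(x0,x1):
        gr=np.abs(np.diff(g[y0:y1,x]));k=gr.argmax();
        w=gr[max(0,k-2):k+3];pts.append((x,y0+.5+max(0,k-2)+(w*np.arange(len(w))).sum()/w.sum()))
    pts=np.array(pts);p=np.polyfit(*pts.T,1);r=pts[:,1]-np.polyval(p,pts[:,0]);k=abs(r)<1;p=np.polyfit(*pts[k].T,1)
    A,B=[onz(d,(x,np.polyval(p,x)),z) for x in(x0,x1)]
    v=B-A;print(n,k.mean().round(2),A.round(1),B.round(1),'yaw',np.degrees(np.arctan2(-v[0],v[1])).round(2))
edge(230,410,92,106,166.5,'plate')
edge(405,510,82,94,45,'block -x')
edge(485,600,286,300,70,'rim +x outer')
edge(520,610,98,112,45,'floor -x?')
```

```text
plate 1.0 [ 515.6 -115.7  166.5] [504.1 -26.1 166.5] yaw 7.28
block -x 1.0 [478.6   2.8  45. ] [467.7  97.3  45. ] yaw 6.6
rim +x outer 1.0 [664.7 116.2  70. ] [651.5 231.5  70. ] yaw 6.52
floor -x? 0.91 [480.5 110.8  45. ] [470.9 193.2  45. ] yaw 6.64
```

Shaker yaw is 6.6° and the carrier's is 7.25°. Seen by the same camera, the seat is at (565.6,158.0), so I turn 0.65° and shift by -0.15 and 22.0 cm in tool x and y.

>>> drive_tool --deltas '[[[0,0,0],[0,0,0.65]],[[0,2,0],[0,0,0]],[[0,3,0],[0,0,0]],[[0,4,0],[0,0,0]],[[0,4,0],[0,0,0]],[[0,4,0],[0,0,0]],[[0,3,0],[0,0,0]],[[-0.15,1.5,0],[0,0,0]],[[0,0.5,0],[0,0,0]],[[0,0,0],[0,0,0]],[[0,0,0],[0,0,0]]]'

```text
clock: 6.25
position: [566.5, 157.6, 173.2]
ee_rot: [-0.056, 0.998, -0.0, -0.0]
contact_force: [-0.2, 0.3, -3.1]
gripper_width: 12.7
grasp_force: 61.0
```

Run:
```python
from h import *
s=arm.read_state();p=s['position'];q=R.from_quat(s['ee_rot']).as_matrix()
print(s['clock'],p.round(2) if hasattr(p,'round') else p,(q.T@(np.array([566.05,158.6,86])-p)).round(2),np.degrees(np.arctan2(-q[1,0],-q[0,0])),q[:,2])
```

```text
6.25 [566.46 157.64 173.17] [ 0.24  1.04 87.17] 6.463555725967872 [-6.24459077e-04 -5.15755025e-04 -9.99999672e-01]
```

>>> drive_tool --deltas '[[[0,0.08,1.5],[0,0,0]],[[0,0,2],[0,0,0]],[[0,0,2.2],[0,0,0]],[[0,0,1.5],[0,0,0]],[[0,0,0.8],[0,0,0]],[[0,0,0.4],[0,0,0]],[[0,0,0.3],[0,0,0]],[[0,0,0.2],[0,0,0]],[[0,0,0],[0,0,0]]]'

```text
clock: 7.15
position: [566.6, 159.7, 84.7]
ee_rot: [-0.057, 0.998, 0.0, 0.0]
contact_force: [1.0, -0.3, -3.8]
gripper_width: 13.1
grasp_force: 61.0
```

>>> drive_tool --deltas '[[[0,0,0.2],[0,0,0]],[[0,0,0.2],[0,0,0]],[[0,0,0.2],[0,0,0]]]'

```text
clock: 7.45
position: [566.4, 159.7, 78.4]
ee_rot: [-0.057, 0.998, 0.0, 0.0]
contact_force: [0.5, -0.7, -3.8]
gripper_width: 13.0
grasp_force: 61.0
```

>>> drive_tool --deltas '[[[0,-0.08,0],[0,0,0]],[[0,0,0.2],[0,0,0]],[[0,0,0.2],[0,0,0]],[[0,0,0.2],[0,0,0]],[[0,0,0],[0,0,0]]]'

```text
clock: 7.95
position: [566.2, 158.7, 71.9]
ee_rot: [-0.057, 0.998, -0.0, -0.0]
contact_force: [-0.6, 0.7, -4.5]
gripper_width: 12.9
grasp_force: 61.0
```

>>> drive_tool --deltas '[[[0,0,0.2],[0,0,0]],[[0,0,0.2],[0,0,0]],[[0,0,0.2],[0,0,0]],[[0,0,0],[0,0,0]]]'

```text
clock: 8.35
position: [566.2, 158.7, 65.9]
ee_rot: [-0.057, 0.998, -0.0, -0.0]
contact_force: [-0.5, 0.4, -3.7]
gripper_width: 13.2
grasp_force: 61.0
```

>>> drive_tool --deltas '[[[0,0,0.2],[0,0,0]],[[0,0,0.15],[0,0,0]],[[0,0,0.1],[0,0,0]],[[0,0,0.1],[0,0,0]],[[0,0,0],[0,0,0]]]'

```text
clock: 8.85
position: [566.4, 158.8, 60.7]
ee_rot: [-0.057, 0.998, -0.0, -0.0]
contact_force: [-0.5, 0.2, -3.7]
gripper_width: 13.0
grasp_force: 61.0
```

>>> drive_tool --deltas '[[[0,0,0.1],[0,0,0]],[[0,0,0.05],[0,0,0]],[[0,0,0],[0,0,0]]]'

```text
clock: 9.15
position: [566.6, 158.9, 59.8]
ee_rot: [-0.057, 0.998, 0.0, 0.0]
contact_force: [-1.2, 0.5, -1.0]
gripper_width: 12.9
grasp_force: 61.5
```

Contact at TCP z 59.8, as expected for the floor. Releasing and rising.

>>> drive_tool --deltas '[[[0,0,0],[0,0,0]],[[0,0,0],[0,0,0]],[[0,0,0],[0,0,0]],[[0,0,0],[0,0,0]]]' --claw 4.0

```text
clock: 9.55
position: [566.8, 158.9, 59.6]
ee_rot: [-0.057, 0.998, 0.0, 0.0]
contact_force: [-1.3, -0.5, 0.2]
gripper_width: 39.7
grasp_force: 0.0
```

>>> drive_tool --deltas '[[[0,0,-0.5],[0,0,0]],[[0,0,-2],[0,0,0]],[[0,0,-3],[0,0,0]],[[0,0,-4],[0,0,0]],[[0,0,-4],[0,0,0]],[[0,0,-4],[0,0,0]],[[0,0,-3],[0,0,0]],[[0,0,0],[0,0,0]]]'

```text
clock: 10.35
position: [568.8, 159.6, 270.7]
ee_rot: [-0.057, 0.998, 0.002, 0.006]
contact_force: [-0.2, -0.3, 0.0]
gripper_width: 40.2
grasp_force: 0.0
```

Run:
```python
from h import *
import pickle
d=cam('wrist');t=cam('top');s=cam('scene');pickle.dump((d,t,s),open('w3.pkl','wb'))
a=cv2.resize(d['img'],(640,400));b=cv2.resize(s['img'][100:260,250:440],None,fx=2.5,fy=2.5)
cv2.imwrite('pics/w3.png',a[...,::-1]);
print(arm.read_state()['position'])
save(s,'s3.png',(290,100,430,245),4)
```

```text
[565.86864272 158.65797018 263.77516893]
```

View pics/w3.png

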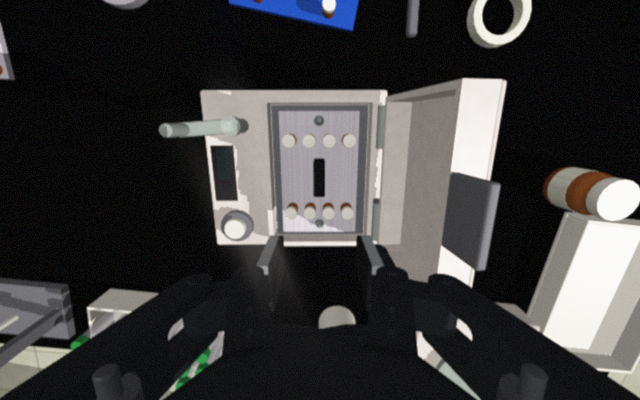

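View pics/s3.png

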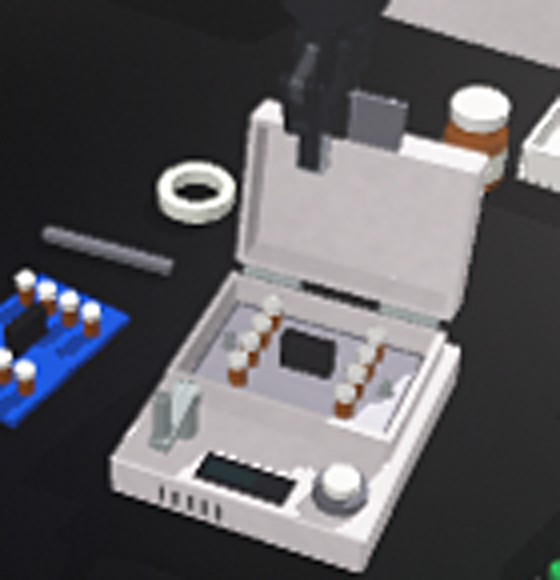

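The carrier lies in the shell with a pin through each hole: (319,120) and (319,224) in w3, and both tips show in s3. Next I measure the shell angle from its -x corners in w3: outer (505,80), rim side (462,82).

```bash
cat >> h.py <<'E'
yaw=np.radians(6.6);SO=np.array([565.6,158.0,0]);SR=R.from_euler('z',yaw).as_matrix()
def toS(P): return SR.T@(np.array(P)-SO)
def toW(P): return SR@np.array(P)+SO
def onx(d,p,x):
    r=SR.T@ray(d,p);e=toS(d['e']);return e+r*(x-e[0])/r[0]
E
python3 - <<'E'
from h import *
import pickle
d,t,s=pickle.load(open('w3.pkl','rb'))
for n,p in dict(outer=(505,80),rim=(462,82)).items():
    P=onx(d,p,-94);r=P[1:]-[74,70];print(n,P.round(1),np.hypot(*r).round(1),np.degrees(np.arctan2(r[1],-r[0])).round(1))
# expected angle offsets: outer corner atan(35/142)=13.8deg more... 
for th in (1.65,1.75,1.85,1.95):
    c,s_=np.cos(th),np.sin(th)
    o=lambda a,b,x:toW([x,74-a*c+b*s_,70+a*s_+b*c])
    print(th,[proj(d,o(142,35,x)).round(0).tolist() for x in(-94,94)],[proj(d,o(142,0,x)).round(0).tolist() for x in(-94,94)],[proj(d,o(182,0,x)).round(0).tolist() for x in(-30,30)], 'scene',[proj(s,o(142,35,x)).round(0).tolist() for x in(-94,94)],[proj(s,o(182,0,x)).round(0).tolist() for x in(-30,30)])
print([ (p,np.round([p[0]/4+290,p[1]/4+100])) for p in [(262,98),(490,155),(350,92),(408,100)]])
# peg
print('peg', [two(d,(168,131),t,tuple())[0] if 0 else onz(d,(168,131),132).round(1)], toS(onz(d,(168,131),132)).round(1),'btn',toS(onz(d,(236,228),60)).round(1))
q=arm.read_state();print(q['joints'])
E
```

```text
outer [-94.  131.3 200.4] 142.4 113.7
rim [-94.  105.9 190.5] 124.6 104.8
1.65 [[497.0, 78.0], [458.0, 315.0]] [[447.0, 78.0], [419.0, 317.0]] [[469.0, 185.0], [455.0, 275.0]] scene [[355.0, 125.0], [412.0, 139.0]] [[371.0, 124.0], [390.0, 128.0]]
1.75 [[511.0, 79.0], [471.0, 311.0]] [[466.0, 78.0], [435.0, 316.0]] [[497.0, 184.0], [481.0, 273.0]] scene [[357.0, 124.0], [413.0, 138.0]] [[373.0, 121.0], [392.0, 126.0]]
1.85 [[523.0, 81.0], [481.0, 306.0]] [[484.0, 79.0], [449.0, 313.0]] [[521.0, 182.0], [504.0, 270.0]] scene [[358.0, 124.0], [414.0, 138.0]] [[375.0, 120.0], [393.0, 124.0]]
1.95 [[532.0, 82.0], [490.0, 301.0]] [[500.0, 80.0], [462.0, 310.0]] [[542.0, 180.0], [523.0, 266.0]] scene [[359.0, 124.0], [414.0, 138.0]] [[377.0, 118.0], [395.0, 123.0]]
[((262, 98), array([356., 124.])), ((490, 155), array([412., 139.])), ((350, 92), array([378., 123.])), ((408, 100), array([392., 125.]))]
peg [array([525.3,   5.6, 132. ])] [ -57.5 -146.8  132. ] btn [  71.7 -112.    60. ]
[ 5.48386279e-01  3.01076909e-01 -3.35023581e-02 -7.10929313e-04
 -1.23719141e+00 -2.00513517e+00]
```

The corners fit an angle of about 1.73 rad, which puts the outer corner at shaker y 131, z 205 and the tab end at z 250. I'll go over with closed fingers and down behind the shell.

>>> drive_tool --deltas '[[[0,0,-1],[0,0,0]],[[0,0.5,-1],[0,0,0]],[[0,2.5,0],[0,0,0]],[[0,4,0],[0,0,0]],[[0,4,0],[0,0,0]],[[0,3.5,0],[0,0,0]],[[0,2,0],[0,0,0]],[[0,0,0],[0,0,0]],[[0,0,0],[0,0,0]]]' --claw 0

```text
clock: 11.4
position: [547.6, 322.8, 284.2]
ee_rot: [-0.057, 0.998, -0.0, -0.0]
contact_force: [0.1, 0.1, 0.8]
gripper_width: 0.2
grasp_force: 0.0
```

>>> drive_tool --deltas '[[[0,0,1],[0,0,0]],[[0,0,2.5],[0,0,0]],[[0,0,3],[0,0,0]],[[0,0,2],[0,0,0]],[[0,0,0.8],[0,0,0]],[[0,0,0],[0,0,0]],[[0,0,0],[0,0,0]]]'

```text
clock: 12.1
position: [548.5, 322.6, 192.4]
ee_rot: [-0.057, 0.998, 0.0, 0.001]
contact_force: [-0.1, 0.3, 0.5]
gripper_width: 0.2
grasp_force: 0.0
```

Run:
```python
from h import *
s=arm.read_state();print(s['clock'],toS(s['position']).round(1),s['contact_force'].round(1),s['joints'].round(2))
```

```text
12.1 [  1.9 165.4 192.4] [-0.1  0.3  0.5] [ 0.79  0.43 -0.02  0.   -1.12 -2.24]
```

>>> drive_tool --deltas '[[[0,-1,0],[0,0,0]],[[0,-1,0],[0,0,0]],[[0,-1,0],[0,0,0]],[[0,-1,0],[0,0,0]],[[0,-1,0],[0,0,0]],[[0,-1,0],[0,0,0]],[[0,-1,0],[0,0,0]]]'

```text
clock: 12.8
position: [556.1, 252.6, 191.9]
ee_rot: [-0.057, 0.998, 0.0, 0.001]
contact_force: [0.4, 2.6, 2.8]
gripper_width: 0.1
grasp_force: 1.8
```

>>> drive_tool --deltas '[[[0,-1,0],[0,0,0]],[[0,-1,0],[0,0,0]],[[0,-1,0.3],[0,0,0]],[[0,-0.9,0.3],[0,0,0]]]'

```text
clock: 13.2
position: [560.1, 213.2, 185.1]
ee_rot: [-0.057, 0.998, -0.0, -0.0]
contact_force: [-0.0, 1.4, 4.9]
gripper_width: 0.4
grasp_force: 1.7
```

>>> drive_tool --deltas '[[[0,-1.1,0.4],[0,0,0]],[[0,-1.1,0.5],[0,0,0]],[[0,-1,0.6],[0,0,0]],[[0,-1,0.7],[0,0,0]],[[0,-0.9,0.8],[0,0,0]],[[0,-0.8,0.9],[0,0,0]]]'

```text
clock: 13.8
position: [566.7, 154.6, 145.4]
ee_rot: [-0.057, 0.998, -0.0, -0.0]
contact_force: [-0.3, -0.4, 3.3]
gripper_width: 0.0
grasp_force: 1.3
```

>>> drive_tool --deltas '[[[0,-0.7,1],[0,0,0]],[[0,-0.6,1],[0,0,0]],[[0,-0.5,0.8],[0,0,0]],[[0,-0.4,0.5],[0,0,0]]]'

```text
clock: 14.2
position: [568.6, 133.7, 111.6]
ee_rot: [-0.057, 0.998, -0.0, -0.001]
contact_force: [-0.2, 1.7, 1.6]
gripper_width: 0.4
grasp_force: 0.6
```

>>> drive_tool --deltas '[[[0,0,0.3],[0,0,0]],[[0,0,0.3],[0,0,0]],[[0,0,0.1],[0,0,0]],[[0,0,0],[0,0,0]]]'

```text
clock: 14.6
position: [569.2, 134.2, 106.1]
ee_rot: [-0.057, 0.998, 0.0, -0.0]
contact_force: [0.6, 0.3, -0.2]
gripper_width: 0.2
grasp_force: 0.0
```

>>> drive_tool --deltas '[[[0,0,0.1],[0,0,0]],[[0,0,0],[0,0,0]]]'

```text
clock: 14.8
position: [569.3, 134.1, 105.4]
ee_rot: [-0.057, 0.998, 0.0, 0.0]
contact_force: [-0.3, -0.5, 1.1]
gripper_width: 0.5
grasp_force: 0.4
```

>>> drive_tool --deltas '[[[0,0,0.1],[0,0,0]],[[0,0,0.1],[0,0,0]],[[0,0,0],[0,0,0]]]'

```text
clock: 15.1
position: [569.4, 134.1, 105.1]
ee_rot: [-0.057, 0.998, -0.0, 0.0]
contact_force: [-4.1, -0.6, 8.6]
gripper_width: -0.1
grasp_force: 4.5
```

>>> drive_tool --deltas '[[[0,0,0.1],[0,0,0]],[[0,0,0.1],[0,0,0]],[[0,0,0],[0,0,0]]]'

```text
clock: 15.4
position: [569.4, 134.1, 105.0]
ee_rot: [-0.058, 0.998, -0.0, 0.001]
contact_force: [-7.6, -1.1, 18.0]
gripper_width: 0.0
grasp_force: 8.9
```

Shut: the outer face is at 105.0 with 18 N on it. The peg, from the two static views, is at shaker (-59,-152), 52.3 mm from the pivot, so the latch angle is about 1.51. I'll lift and go to the peg's -x side.

>>> drive_tool --deltas '[[[0,0,-1],[0,0,0]],[[0,0,-2.5],[0,0,0]],[[0,0,-2.7],[0,0,0]],[[2,-3,0],[0,0,0]],[[3,-4,0],[0,0,0]],[[3,-4,0],[0,0,0]],[[1.3,-1.8,0],[0,0,0]],[[0,0,2],[0,0,0]],[[0,0,3],[0,0,0]],[[0,0,1.5],[0,0,0]],[[0,0,0],[0,0,0]],[[0,0,0],[0,0,0]]]'

```text
clock: 16.6
position: [492.0, -3.6, 98.6]
ee_rot: [-0.057, 0.998, -0.0, 0.0]
contact_force: [0.8, 0.0, 1.4]
gripper_width: -0.1
grasp_force: 0.0
```

Run:
```python
from h import *
s=arm.read_state();print(s['clock'],toS(s['position']).round(1),s['contact_force'].round(1))
d=cam('wrist');save(d,'w4.png')
for P in [(-59,-152,132),(-62,-100,92),(72,-115,60)]: print(proj(d,toW(P)).round(0))
```

```text
16.6 [ -91.7 -152.1   98.6] [0.8 0.  1.4]
[321. 346.]
[407. 291.]
[364. 409.]
```

View pics/w4.png

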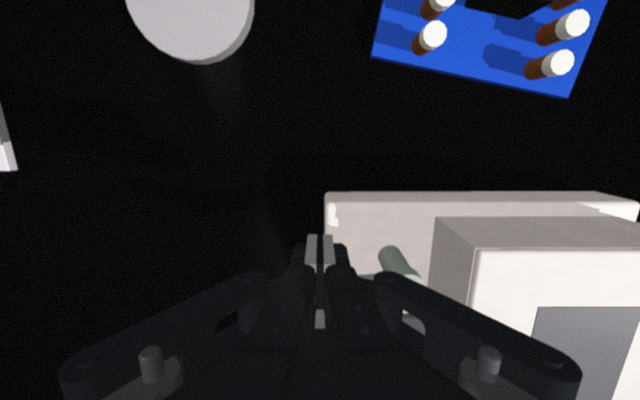

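The view fits: the peg is hidden behind the fingers, the pivot post is at (395,258) and the shell is shut on the right. Sweeping the latch along its arc.

>>> drive_tool --deltas '[[[-0.6,-0.1,-0.4],[0,0,0]],[[-0.7,0,0],[0,0,0]],[[-0.85,-0.1,0],[0,0,0]],[[-0.85,-0.1,0],[0,0,0]],[[-0.8,0.1,0],[0,0,0]],[[-0.8,0.1,0],[0,0,0]]]'

```text
clock: 17.25
position: [537.9, 0.4, 102.0]
ee_rot: [-0.057, 0.998, -0.0, -0.0]
contact_force: [-1.1, -0.6, 0.0]
gripper_width: -0.2
grasp_force: 0.4
```

>>> drive_tool --deltas '[[[-0.75,0.35,0],[0,0,0]],[[-0.75,0.4,0],[0,0,0]],[[-0.6,0.5,0],[0,0,0]],[[-0.6,0.6,0],[0,0,0]],[[-0.3,0.5,0],[0,0,0]]]'

```text
clock: 17.75
position: [565.5, 27.9, 102.5]
ee_rot: [-0.057, 0.998, -0.0, 0.001]
contact_force: [-0.6, -0.1, 0.6]
gripper_width: -0.2
grasp_force: 0.4
```

Run:
```python
from h import *
s=arm.read_state();print(s['clock'],toS(s['position']).round(1),(SR.T@s['contact_force']).round(1))
```

```text
17.75 [ -15.  -129.2  102.5] [-0.7 -0.1  0.6]
```

>>> drive_tool --deltas '[[[-0.3,0.4,0],[0,0,0]],[[-0.2,0.4,0],[0,0,0]],[[0,0.1,0],[0,0,0]],[[0,0,0],[0,0,0]]]'

```text
clock: 18.15
position: [568.6, 37.1, 102.5]
ee_rot: [-0.057, 0.998, 0.0, 0.0]
contact_force: [-0.1, 0.1, -0.1]
gripper_width: 0.3
grasp_force: 0.0
```

>>> drive_tool --deltas '[[[0,0.1,0],[0,0,0]],[[0,0.1,0],[0,0,0]],[[0,0,0],[0,0,0]]]'

```text
clock: 18.45
position: [568.3, 38.5, 102.5]
ee_rot: [-0.057, 0.998, -0.0, 0.0]
contact_force: [0.8, -0.8, -0.8]
gripper_width: -0.3
grasp_force: 0.7
```

>>> drive_tool --deltas '[[[0,0.15,0],[0,0,0]],[[0,0.15,0],[0,0,0]],[[0,0.1,0],[0,0,0]],[[0,0,0],[0,0,0]]]'

```text
clock: 18.85
position: [568.2, 39.3, 102.6]
ee_rot: [-0.057, 0.998, -0.002, -0.0]
contact_force: [5.1, -14.3, -1.1]
gripper_width: -0.3
grasp_force: 7.2
```

Run:
```python
from h import *
import pickle
s=arm.read_state();print(s['clock'],toS(s['position']).round(1),(SR.T@s['contact_force']).round(1))
d=cam('scene');pickle.dump(d,open('s5.pkl','wb'));save(d,'s5.png',(290,115,430,245),4)
f=lambda P:((proj(d,toW(P))-[290,115])*4).round(0)
for P in [(-10,-100,132),(-59,-152,132),(-62,-100,92),(72,-115,60),(0,-68,105),(-94,-68,105),(94,-68,105)]: print(P,f(P))
```

```text
18.85 [ -11.  -118.2  102.6] [  3.4 -14.8  -1.1]
(-10, -100, 132) [249. 309.]
(-59, -152, 132) [159. 334.]
(-62, -100, 92) [184. 328.]
(72, -115, 60) [339. 423.]
(0, -68, 105) [276. 312.]
(-94, -68, 105) [164. 278.]
(94, -68, 105) [394. 348.]
```

View pics/s5.png

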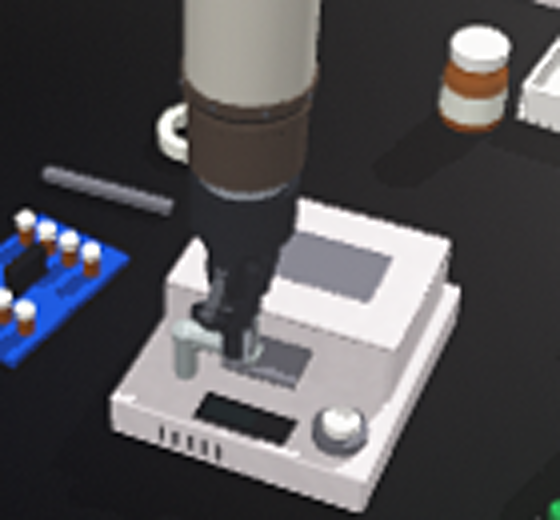

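The latch lies across over the tab, with the arm from (185,325) to (250,350), and it stops firmly at 15 N. Backing off and going above the button.

>>> drive_tool --deltas '[[[0,-1,0],[0,0,0]],[[0,-1.5,0],[0,0,0]],[[0,0,-2],[0,0,0]],[[0,0,-2.5],[0,0,0]],[[-2,0,0],[0,0,0]],[[-3.3,1.5,0],[0,0,0]],[[-3,1.3,0],[0,0,0]],[[0,0,0],[0,0,0]],[[0,0,0],[0,0,0]]]'

```text
clock: 19.8
position: [649.5, 55.1, 146.4]
ee_rot: [-0.057, 0.998, 0.0, -0.001]
contact_force: [-0.0, 0.1, -0.1]
gripper_width: -0.4
grasp_force: 0.0
```

Run:
```python
from h import *
s=arm.read_state();print(s['clock'],toS(s['position']).round(1),(SR.T@s['contact_force']).round(1))
```

```text
19.8 [  71.6 -111.9  146.4] [ 0.   0.1 -0.1]
```

>>> drive_tool --deltas '[[[0,-0.3,1.5],[0,0,0]],[[0,0,3],[0,0,0]],[[0,0,2.2],[0,0,0]],[[0,0,1],[0,0,0]],[[0,0,0.4],[0,0,0]],[[0,0,0],[0,0,0]]]'

```text
clock: 20.4
position: [649.9, 51.7, 66.9]
ee_rot: [-0.057, 0.998, -0.0, -0.0]
contact_force: [0.1, -1.1, 1.0]
gripper_width: 0.2
grasp_force: 0.7
```

>>> drive_tool --deltas '[[[0,0,0.2],[0,0,0]],[[0,0,0.2],[0,0,0]],[[0,0,0.2],[0,0,0]],[[0,0,0],[0,0,0]]]'

```text
clock: 20.8
position: [651.0, 52.1, 61.2]
ee_rot: [-0.057, 0.998, 0.0, 0.001]
contact_force: [-0.5, -1.2, 5.0]
gripper_width: 0.1
grasp_force: 2.4
```

>>> drive_tool --deltas '[[[0,0,0.2],[0,0,0]],[[0,0,0.2],[0,0,0]],[[0,0,0],[0,0,0]]]'

```text
clock: 21.1
position: [651.1, 52.1, 60.8]
ee_rot: [-0.058, 0.998, -0.0, 0.001]
contact_force: [-5.9, -0.9, 19.7]
gripper_width: -0.3
grasp_force: 9.9
```

>>> drive_tool --deltas '[[[0,0,0.1],[0,0,0]],[[0,0,0.1],[0,0,0]],[[0,0,0],[0,0,0]]]'

```text
clock: 21.4
position: [651.2, 52.2, 60.7]
ee_rot: [-0.058, 0.998, -0.001, 0.002]
contact_force: [-10.2, 0.3, 27.7]
gripper_width: -0.2
grasp_force: 13.5
```

>>> drive_tool --deltas '[[[0,0,-0.5],[0,0,0]],[[0,0,-2],[0,0,0]],[[0,0,-4],[0,0,0]],[[0,0,-4],[0,0,0]],[[0,-3,-3],[0,0,0]],[[0,-4,0],[0,0,0]],[[0,-4,0],[0,0,0]],[[0,-4,0],[0,0,0]],[[0,-3,0],[0,0,0]],[[0,0,0],[0,0,0]],[[0,0,0],[0,0,0]]]'

```text
clock: 22.5
position: [670.5, -127.1, 188.4]
ee_rot: [-0.056, 0.998, 0.0, -0.0]
contact_force: [0.8, 0.9, -0.1]
gripper_width: 0.2
grasp_force: 0.0
```

Run:
```python
from h import *
import pickle
D=pickle.load(open('D0.pkl','rb'));w=pickle.load(open('w3.pkl','rb'))[0];n=cam('wrist');s2=cam('scene');pickle.dump((n,s2),open('n.pkl','wb'))
def cap(d,z=62):
    p=proj(d,toW([72,-115,z]));g=cv2.cvtColor(d['img'],cv2.COLOR_RGB2GRAY);x,y=int(p[0]),int(p[1]);k=14
    sub=g[y-k:y+k,x-k:x+k];best=None
    for th in (205,215,225,235):
        c,l,st,ce=cv2.connectedComponentsWithStats((sub>th).astype(np.uint8))
        o=sorted([(np.hypot(*(ce[i]-k)),st[i][4],(ce[i]+[x-k,y-k]).round(1).tolist(),st[i][2:4].tolist()) for i in range(1,c) if st[i][4]>15])[:1]
        print(th,p.round(1),o)
for m,d in [('top',D['top']),('scene',D['scene']),('w3',w),('now w',n),('now s',s2)]: print(m);cap(d)
print(toS(arm.read_state()['position']))
```

```text
top
205 [303.  147.7] [(np.float64(0.7379260223904085), np.int32(71), [302.7, 147.7], [10, 10])]
215 [303.  147.7] [(np.float64(0.6650246502702951), np.int32(68), [302.8, 147.6], [9, 10])]
225 [303.  147.7] [(np.float64(0.5625411157672807), np.int32(63), [302.8, 147.5], [9, 8])]
235 [303.  147.7] [(np.float64(0.6499999999999997), np.int32(60), [302.8, 147.6], [9, 8])]
scene
205 [374.9 220.2] [(np.float64(1.4437172599325736), np.int32(52), [375.1, 219.0], [9, 7])]
215 [374.9 220.2] [(np.float64(1.4437172599325736), np.int32(52), [375.1, 219.0], [9, 7])]
225 [374.9 220.2] [(np.float64(1.4308420694743984), np.int32(48), [375.0, 218.9], [9, 7])]
235 [374.9 220.2] [(np.float64(1.214927727363258), np.int32(45), [374.8, 219.1], [9, 7])]
w3
205 [233.4 228.8] [(np.float64(1.63932708550763), np.int32(277), [234.2, 229.1], [20, 18])]
215 [233.4 228.8] [(np.float64(1.465223875551008), np.int32(267), [234.1, 229.0], [19, 17])]
225 [233.4 228.8] [(np.float64(1.4716408171437618), np.int32(253), [234.1, 229.0], [19, 17])]
235 [233.4 228.8] [(np.float64(1.234078858959446), np.int32(186), [233.8, 228.9], [17, 15])]
now w
205 [501.2 196. ] [(np.float64(1.3415820721829648), np.int32(613), [502.2, 195.7], [27, 26])]
215 [501.2 196. ] [(np.float64(1.8024180767226887), np.int32(591), [502.6, 195.9], [25, 26])]
225 [501.2 196. ] [(np.float64(2.3684388425755074), np.int32(560), [503.0, 196.3], [25, 26])]
235 [501.2 196. ] [(np.float64(2.6800935277469993), np.int32(527), [503.2, 196.6], [25, 25])]
now s
205 [374.9 220.2] [(np.float64(0.8826584121709693), np.int32(38), [374.9, 219.8], [9, 6])]
215 [374.9 220.2] [(np.float64(0.871595432248492), np.int32(37), [374.9, 219.9], [9, 6])]
225 [374.9 220.2] [(np.float64(0.6674994798166922), np.int32(30), [374.7, 220.0], [9, 5])]
235 [374.9 220.2] [(np.float64(0.5862068965517242), np.int32(29), [374.6, 220.0], [9, 5])]
[  71.71400185 -293.94130349  188.87612101]
```

Run:
```python
from h import *
import pickle
n,s=pickle.load(open('n.pkl','rb'))
for d in (n,s):
    im=d['img'].astype(int);m=((im[...,1]-im[...,0]>8)&(im[...,1]>110)).astype(np.uint8)
    p=proj(d,toW([-10,-100,112]));q=proj(d,toW([-62,-100,92]))
    c,l,st,ce=cv2.connectedComponentsWithStats(m)
    print('peg mid',p.round(),'top',proj(d,toW([-10,-100,132])).round(),'pivot',q.round(),[(st[i].tolist(),ce[i].round().tolist()) for i in range(1,c) if st[i][4]>10 and np.hypot(*(ce[i]-p))<60])
    a=proj(d,toW([0,-68,105]));g=cv2.cvtColor(d['img'],cv2.COLOR_RGB2GRAY)
    print('edge',[(k,int(g[tuple(proj(d,toW([55,-68+k,105])).round().astype(int)[::-1])])) for k in range(-12,13,3)])
```

```text
peg mid [583. 105.] top [610. 103.] pivot [575.  35.] []
edge [(-12, 177), (-9, 177), (-6, 187), (-3, 181), (0, 244), (3, 255), (6, 255), (9, 255), (12, 255)]
peg mid [352. 197.] top [352. 192.] pivot [336. 197.] [([304, 172, 11, 8, 21], [308.0, 175.0]), ([334, 195, 5, 4, 12], [336.0, 197.0])]
edge [(-12, 184), (-9, 185), (-6, 185), (-3, 159), (0, 227), (3, 227), (6, 242), (9, 241), (12, 241)]
```

The shell edge lies exactly where it should in both views. One looser mask will check the latch.

Run:
```python
from h import *
import pickle
n,s=pickle.load(open('n.pkl','rb'))
for d in (n,s):
    im=cv2.GaussianBlur(d['img'],(3,3),0).astype(int);m=((im[...,1]-im[...,0]>=4)&(im[...,1]>80)).astype(np.uint8)
    p=proj(d,toW([-10,-100,112]))
    c,l,st,ce=cv2.connectedComponentsWithStats(m)
    print([(st[i].tolist(),ce[i].round().tolist()) for i in range(1,c) if st[i][4]>15 and np.hypot(*(ce[i]-p))<70])
    for a in (0,.1,.2): print(a,[proj(d,toW([-62+52*np.cos(a),-100-52*np.sin(a),z])).round().tolist() for z in(92,132)])
```

```text
[([523, 21, 92, 99, 2647], [563.0, 76.0])]
0 [[560.0, 107.0], [610.0, 103.0]]
0.1 [[554.0, 107.0], [602.0, 103.0]]
0.2 [[548.0, 106.0], [595.0, 101.0]]
[([292, 168, 29, 36, 216], [304.0, 184.0]), ([281, 181, 11, 10, 56], [286.0, 185.0]), ([333, 195, 7, 14, 67], [336.0, 201.0])]
0 [[352.0, 202.0], [352.0, 192.0]]
0.1 [[351.0, 203.0], [351.0, 193.0]]
0.2 [[350.0, 204.0], [351.0, 194.0]]
```

```bash
python3 -c "
from bench import arm
print(arm.job_done())"
```

```text
the job is handed in; nothing more can be done
None
```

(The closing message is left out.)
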